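# Turn up the wax warmer's thermostat wheel and start it

## Task

With a fingertip, roll the wax warmer's knurled thermostat wheel up until it rests in the click stop where the white line on its rim stands on top, level with the two white pointers beside it. Then press the round white heat button all the way down and let it spring back. Pick nothing up, and leave the pot's lid, the bottle, the jar and the box of strips where they are.

Things in the scene. Friction and masses are not known exactly. Their poses are not given: they have to be found in the camera images.
- warmer: White wax warmer, a box 230 (x) x 320 (y) x 85 mm high, fixed to the counter. Origin: centre of its underside; z up; its front faces its own -x. On its flat top the lidded pot (collar 176 mm across, 12 mm high) is on the left (+y), the control deck on the right (-y). A carrying handle stands 36 mm out of its left side.
- wheel_crest (a point): Fixed point: top of the thermostat wheel's rim, mid-width; 45 mm before (-x) and 85 mm right (-y) of the warmer's origin, 105 mm above the counter. Knurled black thumbwheel, 72 mm diameter, 28 mm wide, level axle along the warmer's y, standing 20 mm (64 mm long) out of the deck. A grey cheek 10 mm wide and 6 mm high with a white pointer flanks it on each side. Top view shows the line.
- wheel (a joint): Wheel angle, rad. 0: white rim line on top, at the pointers (wanted). Grows as the top of the rim moves to the warmer's front (-x). Click stops every 0.419 rad (15 mm of rim); let go, it springs to the nearest; about 1 N along the rim moves it on: rest a fingertip on the crest with 4 to 10 N and draw it along x. Starts one or two stops below 0, line on the rear (+x) side. Ends at -1.26 and 0.84.
- heat_top (a point): Centre of the top face of the heat button, a round white push button 28 mm across in a grey housing on the deck, 110 mm behind (+x of) the wheel's crest in the warmer's frame. Pressed straight down.
- heat (a joint): Travel of the heat button, m: 0 up, 0.006 fully down; a spring returns it; fully down takes about 4 N.
- lid_mid (a point): The pot's loose lid, a flat aluminium disc 168 mm across with a black knob, 41 mm high, resting on the pot's collar at 97 mm above the counter (knob top at 138 mm). This point is on its axis 20 mm above its underside. To be left alone.
- bottle_mid (a point): Loose white bottle with black cap, 52 mm across, 130 mm high, standing on the counter; point at its centre. To be left alone.
- jar_mid (a point): Loose amber jar with white cap, 60 mm across, 55 mm high, standing on the counter; point at its centre. To be left alone.
- tape_mid (a point): Loose box of paper strips, 100 x 45 x 35 mm, lying on the counter; point at its centre. To be left alone.

How it is judged:
On the way, in this order (a step that is already met when the one before it is completed fails the run):
1. the thermostat wheel rests in the stop with its line at the pointers (value of joint wheel between -0.1 and 0.1 rad and velocity of joint wheel between -0.2 and 0.2 rad/s), for 0.3 s.
2. the heat button is pressed fully down (value of joint heat above 0.0045 m), for 0.05 s.
At the end, for the whole second after the job is handed in: The wheel rests within 0.1 rad of 0 (line at the pointers), the heat button was pressed at least 4.5 mm after that and is up again, and lid, bottle, jar and box of strips are within 20 mm of where they stood (value of joint wheel between -0.1 and 0.1 rad and value of joint heat below 0.0015 m and distance of each of lid_mid, bottle_mid, jar_mid, tape_mid from where it was at the start of the episode below 0.02 m); the robot touches nothing.
It fails at once if the lid is lifted, or pushed by more than 20 mm (distance of lid_mid from where it was at the start of the episode above 0.02 m).
It fails at once if the bottle is lifted, or pushed by more than 20 mm (distance of bottle_mid from where it was at the start of the episode above 0.02 m).
It fails at once if the jar is lifted, or pushed by more than 20 mm (distance of jar_mid from where it was at the start of the episode above 0.02 m).
It fails at once if the box of strips is lifted, or pushed by more than 20 mm (distance of tape_mid from where it was at the start of the episode above 0.02 m).
It fails at once if the heat button is pressed before the wheel is set (value of joint heat above 0.0045 m and not (value of joint wheel between -0.2 and 0.2 rad)).
It also fails if it takes over 45 s, if anything falls off the work surface, if the arm or the gripper's body presses on something with over 40 N, if the wrist force passes 120 N, or if a joint passes its speed limit or range.

## Robot

A 7-joint arm with a two-finger parallel gripper is mounted at the origin on the work surface. World frame = base frame: x ahead of the robot, y to its left, z up, the work surface at z = 0. Lengths are in m, angles in rad, forces in N, time in s.
With the tool pointing down it reaches from about 0.425 to 0.875 m from the base axis. Payload 4.7 kg.
Tool frame: the origin (TCP) lies on the centre line of the jaws, within the pads' length; the fingertips stand 14 mm ahead of it and the grasp point (between the pads) lies 5 mm behind it; z points along the fingers, y is the line along which they close (so a half turn about z gives the same grasp; the last joint's range is limited). The gripper opens to 87 mm and grips with 3 to 60 N. Pads are 19 mm wide; open, the fingers measure 117 mm over their backs; the gripper's body (75 mm by 190 mm) begins 51 mm behind the grasp point.
Start: joints at [-1.245, 0.321, -0.07, 1.45, 0.023, 1.371, -0.057], TCP at [0.199, 0.619, 0.237] pointing down, gripper open.
Joint ranges: [-2.86, 2.86], [-0.3, 2.09], [-1.38, 1.24], [0.06, 2.45], [-1.56, 4.7], [0.09, 2.05], [-2.69, 2.69]. Speed limits (rad/s): [2.57, 2.57, 3.14, 3.14, 3.14, 3.14, 3.14].

## Interface

Orientations are given as a rotation vector (axis times angle).
In Python, from bench import * gives the robot as it stands.
- The arm moves only by the shell command python3 -m jog 'ROWS' [FORCE]. ROWS is JSON, a list of rows, each an object of numbers: "claw": the finger opening in mm, from 0 to 87; "dx", "dy", "dz": the shift along the tool's x, y, z in mm; "spin": the turn about the tool's z in degrees. In form: [{"claw": .., "dx": .., "dy": .., "dz": .., "spin": ..}, ...]. A call has 1 to 20 rows; each row is the pose to reach, as a shift and turn from the pose commanded when the call began, along the tool's axes at that moment; what a row does not reach only later rows make up. A row lasts 1/12 s, in which the tool goes at most 41.7 mm and 7.16 degrees, less where a joint would pass 70% of its speed; a pose out of reach is approached as far as the arm can. A call with a gripper value outside its range is refused whole. The fingers move at their own pace and stop on an object; FORCE is the grip in N (left out, the last holds). Time passes only in rows, so rows that repeat a pose let the fingers close. It gives the time, the measured TCP pose, the force, the opening and the grip force at its end, in the units of the state.
- get_state(): the state, without advancing time (a new reading comes with each control period).
- get_image(name): name is "side" or "top"; returns a dict with "frame" (480x640x3 uint8, red, green, blue), "depth" (480x640 float32, m along the optical axis (not along the pixel's ray), 0 where there is no reading), "K" (3x3 intrinsics, pixels), "distortion" ([k1, k2, p1, p2, k3] as OpenCV has them; the pictures are not rectified), "T" (4x4, takes a point from camera to world coordinates). Camera axes: x right, y down, z forward; pixel columns grow to the right and rows downward; lengths in m; the calibration is good to about 2 mm. A picture is of the moment at which its call begins.
- close_job(): hands the job in; it is judged then, once.
The state is a dict: "time": time; "joint_positions": joint angles; "qd": joint speeds; "joint_torque": joint torques, N m; "position": TCP position; "tool_rot": TCP orientation; "ft_force": force on the tool from outside, world axes, zero at the start; "torque": the same for the moment, N m; "grip_width": opening from 0.0 (shut) to 1.0 (fully open); "grip_force": force on a finger pad.
Only numpy, scipy, OpenCV 4.12 (cv2) and the standard library are available. Lean on these libraries where they do the work, as an engineer would, in place of code of your own. Each camera call takes 0.05 s, during which the arm holds its last target. There are 200 camera calls.

## Working session

There is one attempt and no reset: what is moved stays moved. The work goes in short steps, Python scripts to look and compute and a shell command to move; the robot and the scene stay as the last step left them, time stands still between calls to the robot, and variables do not carry over. Pictures are saved under pics/ and viewed, at most 10 in all, crops included, and the job is handed in when it is done.

```bash
mkdir -p pics
cat > h.py <<'E'
from bench import *
import numpy as np, cv2
def shot(n,f):
    d=get_image(n); cv2.imwrite(f,d["frame"][:,:,::-1]); np.savez(f[:-4],**{k:np.array(v) for k,v in d.items()}); return d
def plane(d,px,z):
    p=cv2.undistortPoints(np.array(px,float).reshape(-1,1,2),np.array(d["K"]),np.array(d["distortion"])).reshape(-1,2)
    T=np.array(d["T"]); r=np.c_[p,np.ones(len(p))]@T[:3,:3].T; o=T[:3,3]
    return o+r*((z-o[2])/r[:,2])[:,None]
def pts(d,px):
    p=cv2.undistortPoints(np.array(px,float).reshape(-1,1,2),np.array(d["K"]),np.array(d["distortion"])).reshape(-1,2)
    T=np.array(d["T"]); z=np.array([d["depth"][int(b),int(a)] for a,b in px])
    return (np.c_[p,np.ones(len(p))]*z[:,None])@T[:3,:3].T+T[:3,3]
E
python3 - <<'E'
from h import *
s=get_state(); print(s)
for n in("top","side"):
    d=shot(n,f"pics/{n}0.png"); print(np.round(d["T"],3).tolist())
E
```

```text
{'time': 0.0, 'joint_positions': array([-1.24492667,  0.32184056, -0.07006037,  1.451696  ,  0.02262941,
        1.37081862, -0.05692298]), 'qd': array([ 0.00130372,  0.00077609, -0.00069215, -0.00110529,  0.0009308 ,
       -0.0022667 , -0.00171959]), 'joint_torque': array([-2.90119442e-04, -4.91284347e+01, -4.04043691e-01, -3.12538755e+01,
       -6.39964803e-02,  4.37302503e-02,  1.81562882e-04]), 'position': array([0.19928738, 0.61812361, 0.23543938]), 'tool_rot': array([-4.87733183e-01, -3.10332710e+00,  3.09235713e-03]), 'ft_force': array([ 0.37944334, -0.40138949, -0.41131994]), 'torque': array([-0.05807242,  0.03084777, -0.00672133]), 'grip_force': 0.0, 'grip_width': 1.0007420033433854}
[[-0.006, -0.975, 0.222, 0.359], [-1.0, 0.005, -0.004, 0.119], [0.002, -0.222, -0.975, 0.998], [0.0, 0.0, 0.0, 1.0]]
[[0.818, -0.444, 0.365, 0.178], [-0.575, -0.644, 0.504, -0.399], [0.011, -0.623, -0.782, 0.863], [0.0, 0.0, 0.0, 1.0]]
```

View pics/top0.png

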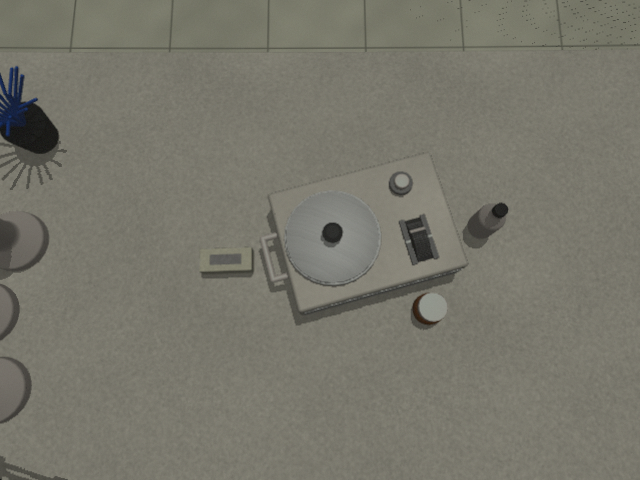

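View pics/side0.png

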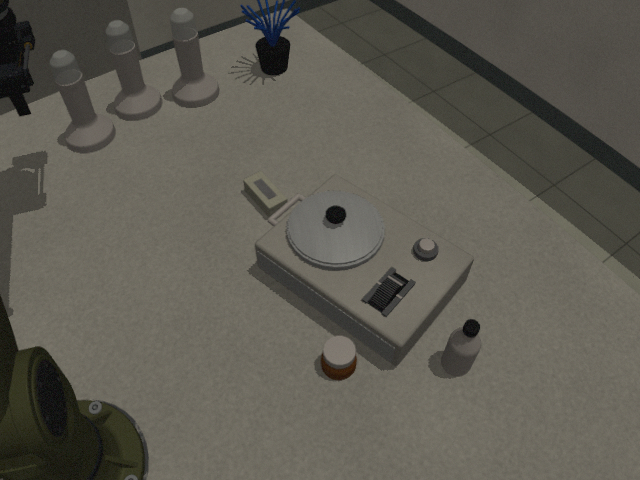

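Top view: warmer's corners are near (270,197), (430,154), (467,263) and (303,310). The wheel is at (419,240), the heat button at (401,182) and the knob at (333,232). The side view agrees. Next I'll zoom in on the wheel.

Run:
```python
from h import *
d=np.load("pics/top0.npz"); f=d["frame"][:,:,::-1]
c=cv2.convertScaleAbs(cv2.resize(f[150:280,370:470],None,fx=6,fy=6,interpolation=cv2.INTER_CUBIC)[:600],alpha=1.8)
s=np.load("pics/side0.npz")["frame"][225:325,350:450,::-1]
c2=cv2.convertScaleAbs(cv2.resize(s,(200,200)),alpha=1.8); c=np.hstack([cv2.resize(f[165:275,380:460],(436,600),interpolation=cv2.INTER_CUBIC), np.zeros((600,0,3),np.uint8)])
c=cv2.convertScaleAbs(c,alpha=1.6); side=cv2.convertScaleAbs(cv2.resize(s,(360,360),interpolation=cv2.INTER_CUBIC),alpha=1.6)
o=np.zeros((600,796,3),np.uint8); o[:,:436]=c; o[:360,436:]=side
cv2.imwrite("pics/crop0.png",o)
print(np.round(plane(d,[(270,197),(430,154),(467,263),(303,310)],.085),3))
# heat button by white blob near; box by depth height
g=cv2.cvtColor(d["frame"],cv2.COLOR_RGB2HSV)
vv,uu=np.mgrid[0:480,0:640]; P=pts(d,np.c_[uu.ravel(),vv.ravel()]).reshape(480,640,3)
m=((P[...,2]>.078)&(P[...,2]<.09)&(P[...,0]>.3)&(P[...,0]<.8)&(abs(P[...,1])<.3)).astype(np.uint8)
n,l,st,ce=cv2.connectedComponentsWithStats(m); i=1+st[1:,4].argmax()
# outline of everything above .075 within the big component (fill via hull)
pp=P[l==i][:,:2].astype(np.float32); r=cv2.minAreaRect(pp*1000); print(r)
ang=np.deg2rad(r[2]); 
for y in np.deg2rad([r[2],r[2]-90,]):
    ax=np.array([np.cos(y),np.sin(y)]);
    if ax[0]>.8:
        ay=np.array([-ax[1],ax[0]]); o=np.array(r[0])/1000
        print("yaw",np.rad2deg(y),"crest",o-.045*ax-.085*ay,"heat",o+.065*ax-.085*ay)
        B=o+.065*ax-.085*ay; b=np.hypot(P[...,0]-B[0],P[...,1]-B[1])<.03
        q=P[b]; q=q[q[:,2]>.088]; print("heat zone heights",np.percentile(q[:,2],[5,50,95,99]), np.mean(q[q[:,2]>np.percentile(q[:,2],60)],0))
        C=o-.045*ax-.085*ay; q=P[np.hypot(P[...,0]-C[0],P[...,1]-C[1])<.05]; q=q[q[:,2]>.1]; print("wheel top",len(q),q.mean(0),q[:,2].max())
```

```text
[[ 0.644  0.216  0.085]
 [ 0.727 -0.086  0.085]
 [ 0.517 -0.142  0.085]
 [ 0.435  0.154  0.085]]
((582.87060546875, 37.22984313964844), (232.47451782226562, 319.7632141113281), 15.123826026916504)
yaw 15.123826026916506 crest [ 0.56160622 -0.05656688] heat [ 0.66779629 -0.02786723]
heat zone heights [0.08927973 0.09877753 0.10930779 0.11085977] [ 0.66715889 -0.02679951  0.10682555]
wheel top 339 [ 0.56158027 -0.05609163  0.10405068] 0.1086933332969372
```

View pics/crop0.png

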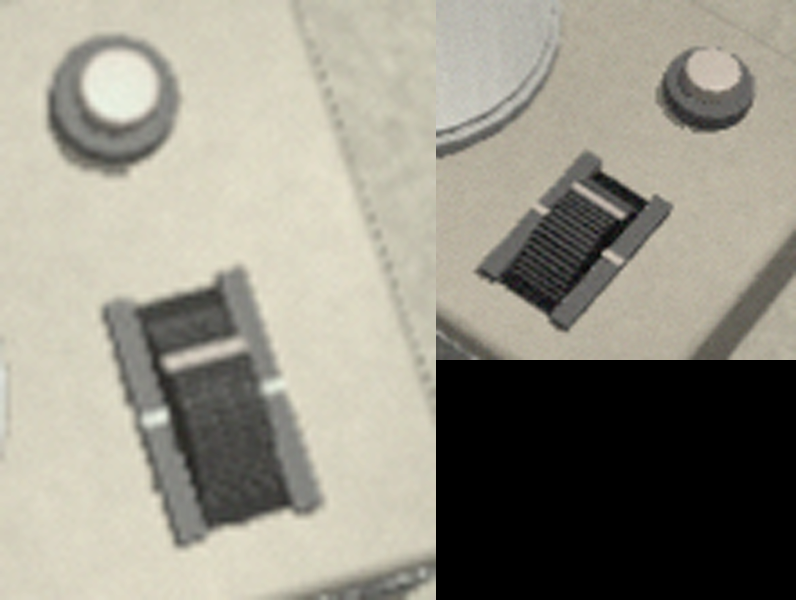

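The line (crop pixel (205,353), so about (417.6,229.8) in the full image) lies behind the pointers (mid (419,238)). I'll work out the offset in stops, the clearance on the travel path, and the tool axes.

Run:
```python
from h import *
from scipy.spatial.transform import Rotation as R
d=np.load("pics/top0.npz"); y=np.deg2rad(15.1); ax=np.array([np.cos(y),np.sin(y),0]); ay=np.array([-ax[1],ax[0],0])
C=np.array([.5616,-.0563,.105])
for z in(.102,.093): print("line",z,(plane(d,[(417.6,229.8)],z)-C)@ax)
print("pointers",(plane(d,[(419.1,238.4)],.092)-C)@ax)
vv,uu=np.mgrid[0:480,0:640]; P=pts(d,np.c_[uu.ravel(),vv.ravel()]).reshape(480,640,3)
q=P[(P[...,2]>.03)&(d["depth"]>0)&(uu<150)]
for a in np.arange(.1,.9,.1):
    w=q[(q[:,0]>a)&(q[:,0]<a+.1)]
    if len(w): print(round(a,1),"miny",w[:,1].min(),"maxz",w[:,2].max())
s=get_state(); M=R.from_rotvec(s["tool_rot"]).as_matrix(); print(np.round(M,3), "yaw of tool y",np.rad2deg(np.arctan2(M[1,1],M[0,1])))
for w in([.5616,-.0563,.14],[.667,-.027,.15]): print("tool shift mm",M.T@(np.array(w)-s["position"])*1000)
```

```text
line 0.102 [0.01431447]
line 0.093 [0.01596247]
pointers [0.00013188]
0.1 miny 0.5655335982815279 maxz 0.22394558301380352
0.2 miny 0.6694447809755881 maxz 0.04935303065806962
0.3 miny 0.6655437665053365 maxz 0.05019776114572794
0.4 miny 0.7070317673820132 maxz 0.039215305268246015
0.5 miny 0.6631887238939795 maxz 0.10759520773047537
0.6 miny 0.6713066409755533 maxz 0.09426968045304696
0.7 miny 0.6291882684335479 maxz 0.19330337989508328
0.8 miny 0.6264449159538168 maxz 0.1889146008934548
[[-0.952  0.307 -0.   ]
 [ 0.307  0.952 -0.002]
 [-0.    -0.002 -1.   ]] yaw of tool y 72.13524660710375
tool shift mm [-551.7345796  -530.69086074   96.52582274]
tool shift mm [-643.06507832 -470.48664552   86.43411947]
```

The line sits 14.3 mm behind the crest. That is one stop below 0 (36·sin 0.419 = 14.6 mm), so I need to draw the rim 15 mm toward -x. First I'll move above the wheel with the jaws shut and tool y along the warmer's x.

```bash
python3 -m jog '[{"claw":0,"dx":-552,"dy":-531,"dz":0,"spin":57},{"claw":0,"dx":-552,"dy":-531,"dz":0,"spin":57},{"claw":0,"dx":-552,"dy":-531,"dz":0,"spin":57},{"claw":0,"dx":-552,"dy":-531,"dz":0,"spin":57},{"claw":0,"dx":-552,"dy":-531,"dz":0,"spin":57},{"claw":0,"dx":-552,"dy":-531,"dz":0,"spin":57},{"claw":0,"dx":-552,"dy":-531,"dz":0,"spin":57},{"claw":0,"dx":-552,"dy":-531,"dz":0,"spin":57},{"claw":0,"dx":-552,"dy":-531,"dz":0,"spin":57},{"claw":0,"dx":-552,"dy":-531,"dz":0,"spin":57},{"claw":0,"dx":-552,"dy":-531,"dz":0,"spin":57},{"claw":0,"dx":-552,"dy":-531,"dz":0,"spin":57},{"claw":0,"dx":-552,"dy":-531,"dz":0,"spin":57},{"claw":0,"dx":-552,"dy":-531,"dz":0,"spin":57},{"claw":0,"dx":-552,"dy":-531,"dz":0,"spin":57},{"claw":0,"dx":-552,"dy":-531,"dz":0,"spin":57},{"claw":0,"dx":-552,"dy":-531,"dz":0,"spin":57},{"claw":0,"dx":-552,"dy":-531,"dz":0,"spin":57},{"claw":0,"dx":-552,"dy":-531,"dz":0,"spin":57},{"claw":0,"dx":-552,"dy":-531,"dz":0,"spin":57}]' 10
cat > st.py <<'E'
from h import *
from scipy.spatial.transform import Rotation as R
s=get_state(); M=R.from_rotvec(s["tool_rot"]).as_matrix()
print(round(s["time"],2),np.round(s["position"],4),"F",np.round(s["ft_force"],1),"yaw y",np.rad2deg(np.arctan2(M[1,1],M[0,1])),"q7",s["joint_positions"][6],"tilt",np.round(M[:,2],3),s["grip_width"])
for n,w in(("crest",[.5616,-.0563,.105+.014]),("heat",[.667,-.027,.109+.014])): print(n,np.round(M.T@(np.array(w)-s["position"])*1000,1))
E
python3 st.py
```

```text
time: 1.77
position: [0.5625, -0.062, 0.2363]
tool_rot: [1.918, 2.485, -0.004]
ft_force: [-0.3, 0.3, -0.7]
grip_width: 0.007
grip_force: 0.0
1.77 [ 0.5625 -0.062   0.2363] F [-0.3  0.3 -0.7] yaw y 14.668744762443607 q7 0.40463888719432967 tilt [ 0.    -0.004 -1.   ] 0.006893906720625855
crest [  6.1   0.6 117.3]
heat [  7.8 110.  113.2]
```

```bash
python3 -m jog '[{"dx":6,"dy":8,"dz":40},{"dx":6,"dy":8,"dz":75},{"dx":6,"dy":8,"dz":95},{"dx":6,"dy":8,"dz":107},{"dx":6,"dy":8,"dz":107},{"dx":6,"dy":8,"dz":107},{"dx":6,"dy":8,"dz":107}]'; python3 st.py
```

```text
1.77 [ 0.5625 -0.062   0.2363] F [-0.3  0.3 -0.7] yaw y 14.668744762443607 q7 0.40463888719432967 tilt [ 0.    -0.004 -1.   ] 0.006893906720625855
crest [  6.1   0.6 117.3]
heat [  7.8 110.  113.2]$[0]: bad value
```

Run:
```python
from h import *
d=shot("side","pics/side1.png"); f=d["frame"][:,:,::-1]
t=shot("top","pics/top1.png")["frame"][:,:,::-1]
o=np.hstack([cv2.resize(f[180:330,330:480],(400,400),interpolation=cv2.INTER_CUBIC),cv2.resize(t[150:300,350:500],(400,400),interpolation=cv2.INTER_CUBIC)])
cv2.imwrite("pics/crop1.png",cv2.convertScaleAbs(o,alpha=1.6))
```

```text
(no output)
```

View pics/crop1.png

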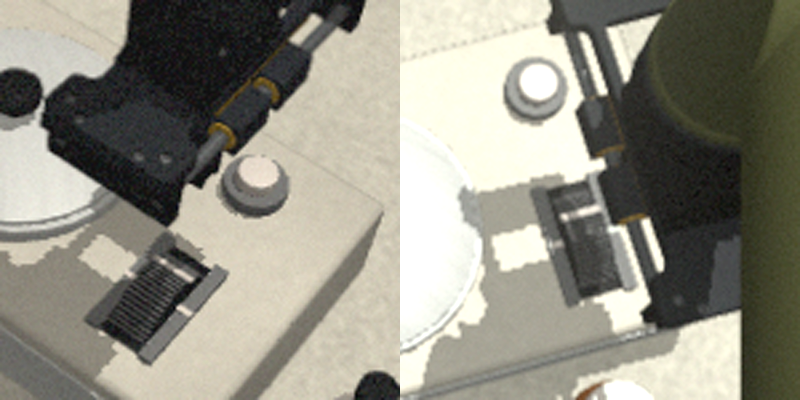

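The move was refused because every key is required. The picture shows the gripper hanging clear above the wheel, and the line is unmoved. I'll send it again with all the keys.

```bash
python3 -m jog '[{"claw":0,"dx":6,"dy":8,"dz":40,"spin":0},{"claw":0,"dx":6,"dy":8,"dz":75,"spin":0},{"claw":0,"dx":6,"dy":8,"dz":95,"spin":0},{"claw":0,"dx":6,"dy":8,"dz":107,"spin":0},{"claw":0,"dx":6,"dy":8,"dz":107,"spin":0},{"claw":0,"dx":6,"dy":8,"dz":107,"spin":0}]'; python3 st.py
```

```text
time: 2.37
position: [0.5681, -0.047, 0.1299]
tool_rot: [-1.907, -2.496, -0.001]
ft_force: [-0.4, -0.7, -0.1]
grip_width: 0.005
grip_force: 0.0
2.37 [ 0.5681 -0.047   0.1299] F [-0.4 -0.7 -0.1] yaw y 15.224377999510782 q7 0.44645598577218165 tilt [-0.     0.001 -1.   ] 0.005112152534186
crest [-7.2 -8.7 10.9]
heat [ -6.7 100.7   7. ]
```

```bash
python3 -m jog '[{"claw":0,"dx":-7,"dy":0,"dz":0,"spin":0},{"claw":0,"dx":-7,"dy":0,"dz":5,"spin":0},{"claw":0,"dx":-7,"dy":0,"dz":8,"spin":0},{"claw":0,"dx":-7,"dy":0,"dz":9,"spin":0},{"claw":0,"dx":-7,"dy":0,"dz":9,"spin":0},{"claw":0,"dx":-7,"dy":0,"dz":9,"spin":0}]'; python3 st.py
```

```text
time: 2.87
position: [0.57, -0.0549, 0.1207]
tool_rot: [1.91, 2.495, 0.0]
ft_force: [-0.1, 0.4, 0.2]
grip_width: 0.003
grip_force: 0.0
2.87 [ 0.57   -0.0549  0.1207] F [-0.1  0.4  0.2] yaw y 15.135288595185406 q7 0.46758374693797955 tilt [ 0.  0. -1.] 0.0025113174049814727
crest [ 0.8 -8.5  1.7]
heat [  1.6 100.9  -2.3]
```

```bash
python3 -m jog '[{"claw":0,"dx":0,"dy":0,"dz":1,"spin":0},{"claw":0,"dx":0,"dy":0,"dz":1,"spin":0},{"claw":0,"dx":0,"dy":0,"dz":1,"spin":0}]'; python3 -m jog '[{"claw":0,"dx":0,"dy":0,"dz":1,"spin":0},{"claw":0,"dx":0,"dy":0,"dz":1,"spin":0},{"claw":0,"dx":0,"dy":0,"dz":1,"spin":0}]'
```

```text
time: 3.12
position: [0.5699, -0.0549, 0.1196]
tool_rot: [-1.909, -2.495, -0.0]
ft_force: [0.5, -0.1, 0.2]
grip_width: 0.005
grip_force: 0.0
time: 3.37
position: [0.5703, -0.0549, 0.1191]
tool_rot: [1.909, 2.494, 0.001]
ft_force: [-1.0, -0.4, 4.2]
grip_width: 0.009
grip_force: 1.9
```

In contact at 4 N. I'll add a little pressure and draw 15 mm toward the front.

```bash
python3 -m jog '[{"claw":0,"dx":0,"dy":0,"dz":0.4,"spin":0},{"claw":0,"dx":0,"dy":0,"dz":0.4,"spin":0}]'; python3 -m jog '[{"claw":0,"dx":0,"dy":-2,"dz":0,"spin":0},{"claw":0,"dx":0,"dy":-4,"dz":0,"spin":0},{"claw":0,"dx":0,"dy":-6,"dz":0,"spin":0},{"claw":0,"dx":0,"dy":-8,"dz":0,"spin":0}]';python3 st.py
```

```text
time: 3.53
position: [0.5706, -0.0548, 0.119]
tool_rot: [1.909, 2.494, 0.002]
ft_force: [-0.9, 0.1, 5.0]
grip_width: 0.001
grip_force: 2.7
time: 3.87
position: [0.5635, -0.0567, 0.1194]
tool_rot: [1.908, 2.493, 0.004]
ft_force: [0.3, 1.0, 6.5]
grip_width: 0.005
grip_force: 3.2
3.87 [ 0.5635 -0.0567  0.1194] F [0.3 1.  6.5] yaw y 15.153176854655792 q7 0.4669289380868167 tilt [ 0.003  0.001 -1.   ] 0.0048856131344957605
crest [ 0.9 -1.7  0.4]
heat [  1.6 107.7  -3.3]
```

```bash
python3 -m jog '[{"claw":0,"dx":0,"dy":-2,"dz":0,"spin":0},{"claw":0,"dx":0,"dy":-4,"dz":0,"spin":0},{"claw":0,"dx":0,"dy":-6,"dz":0,"spin":0},{"claw":0,"dx":0,"dy":-7,"dz":0,"spin":0},{"claw":0,"dx":0,"dy":-7,"dz":0,"spin":0}]';python3 st.py; python3 -m jog '[{"claw":0,"dx":0,"dy":0,"dz":-4,"spin":0},{"claw":0,"dx":0,"dy":0,"dz":-30,"spin":0},{"claw":0,"dx":0,"dy":40,"dz":-60,"spin":0},{"claw":0,"dx":0,"dy":80,"dz":-60,"spin":0},{"claw":0,"dx":0,"dy":115,"dz":-60,"spin":0},{"claw":0,"dx":0,"dy":115,"dz":-60,"spin":0},{"claw":0,"dx":0,"dy":115,"dz":-60,"spin":0},{"claw":0,"dx":0,"dy":115,"dz":-60,"spin":0}]';python3 st.py
python3 - <<'E'
from h import *
d=shot("side","pics/side2.png"); f=d["frame"][:,:,::-1]
t=shot("top","pics/top2.png")["frame"][:,:,::-1]
o=np.hstack([cv2.resize(f[180:330,330:480],(400,400),interpolation=cv2.INTER_CUBIC),cv2.resize(t[150:300,350:500],(400,400),interpolation=cv2.INTER_CUBIC)])
cv2.imwrite("pics/crop2.png",cv2.convertScaleAbs(o,alpha=1.6))
E
```

```text
time: 4.28
position: [0.556, -0.0588, 0.1193]
tool_rot: [1.909, 2.494, 0.003]
ft_force: [-2.0, 0.3, 6.9]
grip_width: 0.008
grip_force: 3.6
4.28 [ 0.556  -0.0588  0.1193] F [-2.   0.3  6.9] yaw y 15.13429024402687 q7 0.46474184821992437 tilt [ 0.002  0.001 -1.   ] 0.00831223077475367
crest [0.9 6.  0.3]
heat [  1.7 115.4  -3.5]
time: 4.95
position: [0.6655, -0.0296, 0.177]
tool_rot: [-1.909, -2.493, 0.004]
ft_force: [-0.7, -0.3, 0.1]
grip_width: 0.004
grip_force: 0.0
4.95 [ 0.6655 -0.0296  0.177 ] F [-0.7 -0.3  0.1] yaw y 15.103571275926127 q7 0.4558859544955961 tilt [-0.003 -0.001 -1.   ] 0.0038988199139366937
crest [   1.4 -107.1   58.3]
heat [ 2.2  2.3 54. ]
```

View pics/crop2.png

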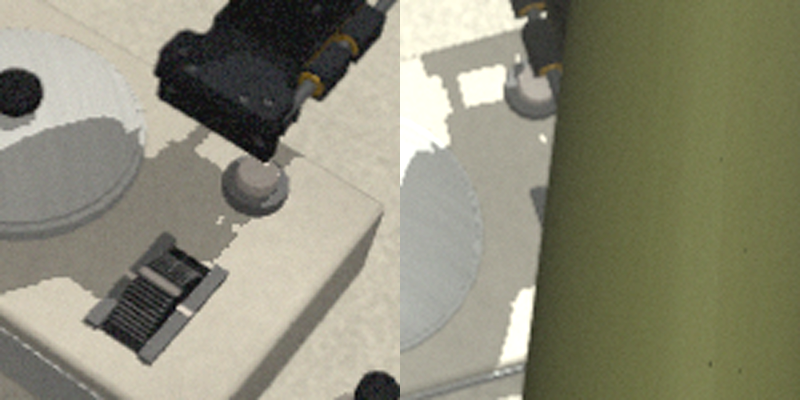

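Side view: the line is now at crop (158,281), with the pointers at about (137,270) and (184,310). I'll check by ray onto the crest height.

Run:
```python
from h import *
y=np.deg2rad(15.1); ax=np.array([np.cos(y),np.sin(y),0]); C=np.array([.5616,-.0563,.105])
ay=np.array([-ax[1],ax[0],0])
for n in("side0","side2"):
    d=np.load(f"pics/{n}.npz"); f=d["frame"].astype(int)
    # bright pixels whose ray at z=.105 falls on wheel width
    uv=np.array([(u,v) for v in range(255,320) for u in range(355,430)])
    p=plane(d,uv,.105)-C; a,b=p@ax,p@ay
    g=f[uv[:,1],uv[:,0]].mean(1); sel=(abs(b)<.008)&(abs(a)<.026)
    bins=np.arange(-.026,.0261,.004)
    print(n,[(round(1000*(l+.002)),round(g[sel&(a>=l)&(a<l+.004)].mean())) for l in bins[:-1]])
```

```text
side0 [(-24, 34), (-20, 30), (-16, 38), (-12, 38), (-8, 40), (-4, 41), (0, 37), (4, 38), (8, 43), (12, 96), (16, 65), (20, 38), (24, 20)]
side2 [(-24, 35), (-20, 27), (-16, 32), (-12, 30), (-8, 31), (-4, 49), (0, 85), (4, 45), (8, 37), (12, 35), (16, 43), (20, 33), (24, 17)]
```

The line is now on the crest (0 mm) and at rest. Now the heat button.

```bash
python3 -m jog '[{"claw":0,"dx":2,"dy":2,"dz":25,"spin":0},{"claw":0,"dx":2,"dy":2,"dz":42,"spin":0},{"claw":0,"dx":2,"dy":2,"dz":49,"spin":0},{"claw":0,"dx":2,"dy":2,"dz":49,"spin":0},{"claw":0,"dx":2,"dy":2,"dz":49,"spin":0}]';  python3 -m jog '[{"claw":0,"dx":0,"dy":0,"dz":2,"spin":0},{"claw":0,"dx":0,"dy":0,"dz":4,"spin":0},{"claw":0,"dx":0,"dy":0,"dz":6,"spin":0},{"claw":0,"dx":0,"dy":0,"dz":6,"spin":0}]';python3 st.py
```

```text
time: 5.47
position: [0.6675, -0.0268, 0.1301]
tool_rot: [1.91, 2.494, 0.001]
ft_force: [0.4, 0.3, 0.4]
grip_width: 0.007
grip_force: 0.0
time: 5.8
position: [0.6678, -0.0264, 0.1232]
tool_rot: [1.909, 2.495, 0.0]
ft_force: [0.2, -0.5, -0.4]
grip_width: 0.006
grip_force: 0.0
5.8 [ 0.6678 -0.0264  0.1232] F [ 0.2 -0.5 -0.4] yaw y 15.13508763583067 q7 0.472066934677443 tilt [ 0.  0. -1.] 0.006045323524261734
crest [  -1.1 -110.4    4.2]
heat [-0.4 -1.   0.2]
```

```bash
for i in 1 2; do python3 -m jog '[{"claw":0,"dx":0,"dy":0,"dz":1,"spin":0},{"claw":0,"dx":0,"dy":0,"dz":2,"spin":0},{"claw":0,"dx":0,"dy":0,"dz":3,"spin":0},{"claw":0,"dx":0,"dy":0,"dz":3,"spin":0}]' | grep -E 'pos|ft_'; done
```

```text
position: [0.668, -0.0264, 0.1202]
ft_force: [0.1, -0.0, 1.3]
position: [0.668, -0.0264, 0.1173]
ft_force: [-1.5, 0.4, 1.9]
```

```bash
python3 -m jog '[{"claw":0,"dx":0,"dy":0,"dz":1,"spin":0},{"claw":0,"dx":0,"dy":0,"dz":1.5,"spin":0},{"claw":0,"dx":0,"dy":0,"dz":1.5,"spin":0}]' | grep -E 'pos|ft_'; python3 -m jog '[{"claw":0,"dx":0,"dy":0,"dz":1,"spin":0},{"claw":0,"dx":0,"dy":0,"dz":1,"spin":0},{"claw":0,"dx":0,"dy":0,"dz":1,"spin":0}]' | grep -E 'pos|ft_'
```

```text
position: [0.668, -0.0264, 0.1158]
ft_force: [-1.0, -0.3, 3.2]
position: [0.6681, -0.0264, 0.1155]
ft_force: [-1.3, 0.1, 6.0]
```

```bash
python3 -m jog '[{"claw":0,"dx":0,"dy":0,"dz":1,"spin":0},{"claw":0,"dx":0,"dy":0,"dz":1,"spin":0},{"claw":0,"dx":0,"dy":0,"dz":1,"spin":0}]' | grep -E 'pos|ft_'; python3 -m jog '[{"claw":0,"dx":0,"dy":0,"dz":-8,"spin":0},{"claw":0,"dx":0,"dy":0,"dz":-45,"spin":0},{"claw":0,"dx":0,"dy":0,"dz":-85,"spin":0},{"claw":0,"dx":0,"dy":0,"dz":-120,"spin":0},{"claw":0,"dx":0,"dy":0,"dz":-120,"spin":0},{"claw":0,"dx":0,"dy":0,"dz":-120,"spin":0},{"claw":0,"dx":0,"dy":0,"dz":-120,"spin":0}]' | grep -E 'time|pos|ft_'
python3 - <<'E'
from h import *
d=shot("side","pics/side3.png"); cv2.imwrite("pics/s3.png",cv2.convertScaleAbs(cv2.resize(d["frame"][150:400,230:500,::-1],(640,592),interpolation=cv2.INTER_CUBIC),alpha=1.5))
E
```

```text
position: [0.6681, -0.0264, 0.1153]
ft_force: [-3.6, 0.3, 11.0]
time: 7.8
position: [0.6674, -0.0262, 0.2328]
ft_force: [0.1, -0.7, -0.2]
```

View pics/s3.png

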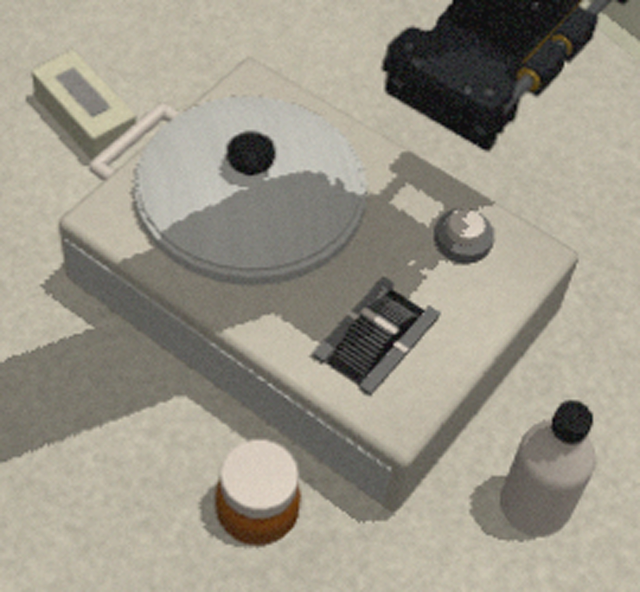

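The button bottomed out (force rose to 11 N with no more travel) and is up again at (465,225). The wheel line is still at the pointers near (380,320), and the lid, bottle, jar and box are in place. The arm is clear of everything, so I'm handing in.

```bash
python3 -c "
from bench import *
print(close_job())"
```

```text
the job is handed in; nothing more can be done
None
```

The job is handed in, with no verdict shown: the wheel was rolled up one stop so its line rests at the pointers, then the heat button was pressed to its stop and sprang back, with the lid, bottle, jar and box of strips never touched.

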